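# Open the spring-lid dust box that holds the watch movement

## Task

Two identical glazed dust boxes stand on the bench; one holds the watch movement, the other is empty. On the box with the movement, press the black release tab at its front down so that the lid springs up by itself, then push the lid all the way back until it stays open on its own. Nothing is to be picked up: leave the other box shut and the movement, the tools and the tin lying where they are.

Things in the scene. Friction and masses are not known exactly. Their poses are not given: they have to be found in the camera images.
- box_a: The dust box that holds the movement: grey metal tray 100 mm deep (x), 96 mm wide (y), top of the shut lid at 43.5 mm, fixed to the bench. Origin at the centre of its underside; x points from its front (tab) to its hinge side, z up. The black thumb tab stands out in front, 69 to 96 mm from the origin along -x. A steel hook just behind the tab, up to 51 mm high and at 50 to 65 mm along -x, reaches over the lid's front edge; pressed, it swings 6 mm toward the front.
- box_a_tab_press (a point): Where to press: top face of the tab, 34 mm wide (y) and 27 mm deep (x) in front of the hook; this point is 82 mm in front of the box's origin and 24 mm high at rest. It moves down with the tab, 7 mm at most.
- box_a_tab (a joint): Catch of the box with the movement, in rad: 0 at rest, 0.26 pressed fully down; the lid is let go at 0.10 to 0.17 (3 to 5 mm at the pressing point) and the tab springs back when released. About 2 to 4 N pressing downward.
- box_a_hinge (a point): Middle of the lid's hinge axis, 54 mm behind the box's origin and 40 mm high; the axis runs along the box's y.
- box_a_lid_edge (a point): Middle of the lid's front edge (tip of the steel strike plate, 26 mm wide, 5 mm thick), 111 mm from the hinge axis; it moves with the lid. Sprung up, it stands about 97 mm high, with clear space under it; upright, 151 mm high.
- box_a_lid (a joint): Lid of the box with the movement, in rad: 0 shut and caught, about 0.54 where the kick-up spring leaves it, 1.75 against its stop, leaning 10 degrees back past upright, where it stays by its own weight. Let go short of upright (1.57) it sinks back onto the spring (about 0.54). A flat 7 mm frame, 96 mm wide, with a clear pane; hinged along the far side of the box; 0.12 kg, gently damped; under 1 N at the front edge swings it from there to upright.
- box_b: The other, identical dust box, empty. Same frame and sizes. It stays shut.
- box_b_tab (a joint): Catch of the other box, in rad: 0 at rest, 0.26 pressed fully down; the lid is let go at 0.10 to 0.17 (3 to 5 mm at the pressing point) and the tab springs back when released. About 2 to 4 N pressing downward.
- box_b_lid (a joint): Lid of the other box, in rad: 0 shut and caught, about 0.54 where the kick-up spring leaves it, 1.75 against its stop, leaning 10 degrees back past upright, where it stays by its own weight. Let go short of upright (1.57) it sinks back onto the spring (about 0.54). A flat 7 mm frame, 96 mm wide, with a clear pane; hinged along the far side of the box; 0.12 kg, gently damped; under 1 N at the front edge swings it from there to upright.
- movement: Bare brass watch movement, a disc 26 mm across and 6 mm thick, lying loose on a black cushion inside its white-lined box, its underside 24 mm above the bench, seen through the pane. Origin at the centre of its underside.
- tweezers: Fine steel tweezers, 126x9x8 mm, lying on the bench between the boxes, pointing away from the robot. Origin at the centre of the underside, long along its y.
- parts_tin: Small brass-coloured round tin with lid, 36 mm across, 20 mm high, on the bench left of the boxes. Origin at the centre of the underside.
- screwdriver: Watch screwdriver with a blue band, 92x12x12 mm, lying on the green mat left of the boxes. Origin on the underside, long along its y.

How it is judged:
By the outcome, as a careful person would: the job done as asked, in the order asked, and still so for the second after the job is handed in, with the robot touching nothing.
It also fails if it takes over 38 s, if anything falls off the work surface, if the arm or the gripper's body presses on something with over 40 N, if the wrist force passes 120 N, or if a joint passes its speed limit or range.

## Robot

A 7-joint arm with a two-finger parallel gripper is mounted at the origin on a cart in front of the work surface, level with it; the furniture and walls round the work are solid. World frame = base frame: x ahead of the robot, y to its left, z up, the work surface at z = 0. Lengths are in m, angles in degrees, forces in N, time in s.
With the tool pointing down it reaches from about 0.4 to 0.875 m from the base axis. Payload 6.5 kg.
Tool frame: the origin (TCP) lies at the very end of the fingers, on their centre line; the grasp point (between the pads) lies arm.grip_depth behind it (arm.grip_depth is the distance from the TCP to the grasp point, in m); z points along the fingers, y is the line along which they close (so a half turn about z gives the same grasp; the last joint's range is limited). The gripper opens to 88 mm and grips with 3 to 60 N. Pads are 18 mm wide; open, the fingers measure 123 mm over their backs; the gripper's body (75 mm by 187 mm) begins 45 mm behind the grasp point.
Start: joints at [-80.799, 30.733, -0.252, 88.115, 0.149, 61.152, -4.079], TCP at [0.146, 0.633, 0.239] pointing down, gripper open.
Joint ranges: [-154.64, 154.64], [-21.42, 123.67], [-72.66, 72.17], [13.99, 137.28], [-74.86, 254.86], [10.95, 109.41], [-158.01, 158.01]. Speed limits (degrees/s): [136.94, 136.94, 180, 180, 180, 180, 180].

## Interface

Orientations are given as [roll, pitch, yaw] about the fixed x, y, z axes, in that order (R = Rz(yaw) Ry(pitch) Rx(roll)).
In Python, from station import arm gives the robot as it stands.
- The arm moves only by the tool carry_out, never from a script. Its argument "series" is a list that holds one entry, the list of rows, each a list of 7 numbers: the shift along the tool's x, y, z scaled (see below), then the turn, a rotation vector about the tool's x, y, z scaled (see below), then the opening, from 0 (shut) to 1 (fully open). In form: [[[tx, ty, tz, wx, wy, wz, grip], ...]]. A call has 1 to 12 rows; each row is the pose to reach, as a shift and turn from the pose commanded when the call began, along the tool's axes at that moment; what a row does not reach only later rows make up. The controller multiplies each number of a shift by 100 mm and each number of a turn by 60 degrees. A row lasts 1/12 s, in which the tool goes at most 41.7 mm and 7.16 degrees, less where a joint would pass 70% of its speed; a pose out of reach is approached as far as the arm can. A call with a number of a shift or a turn outside -1 to 1 is refused whole. A call with a gripper value outside its range is refused whole. The fingers move at their own pace and stop on an object; the grip force is fixed at half the most. Time passes only in rows, so rows that repeat a pose let the fingers close. It gives the time, the measured TCP pose, the force, the opening and the grip force at its end, in the units of the state.
- arm.state(): the state, without advancing time (a new reading comes with each control period).
- arm.capture(name): name is "scene" or "top" or "wrist"; returns a dict with "color" (400x640x3 uint8, red, green, blue), "range_z" (400x640 float32, m along the optical axis (not along the pixel's ray), 0 where there is no reading), "vertical_fov" (degrees; the focal length in pixels is half the picture's height over the tangent of half this angle, whatever the lens; pixels are square), "cx", "cy" (the principal point, pixels), "dist_coeffs" ([k1, k2, p1, p2, k3] as OpenCV has them; the pictures are not rectified), "R" (3x3) and "t" (3): a world point X has camera coordinates R X + t; the wrist camera has in their place "T_tool_cam" (4x4, takes a point from camera to tool coordinates, whose origin is the TCP and whose axes are the flange's). Camera axes: x right, y down, z forward; pixel columns grow to the right and rows downward; lengths in m; the calibration is good to about 2 mm. A picture is of the moment at which its call begins: read the wrist's pose just before it.
- arm.job_done(): hands the job in; it is judged then, once.
The state is a dict: "clock": time; "joints": joint angles; "dq": joint speeds; "joint_torque": joint torques, N m; "tool_pos": TCP position; "orientation": TCP orientation; "wrist_force": force on the tool from outside, world axes, zero at the start; "torque": the same for the moment, N m; "opening": opening from 0.0 (shut) to 1.0 (fully open); "finger_force": force on a finger pad.
Only numpy, scipy, OpenCV 4.12 (cv2) and the standard library are available. Lean on these libraries where they do the work, as an engineer would, in place of code of your own. Each camera call takes 0.05 s, during which the arm holds its last target. There are 200 camera calls.

## Working session

There is one attempt and no reset: what is moved stays moved. The work goes in short steps, Python scripts to look and compute and a tool call to move; the robot and the scene stay as the last step left them, time stands still between calls to the robot, and variables do not carry over. Pictures are saved under pics/ and viewed, at most 10 in all, crops included, and the job is handed in when it is done.

Besides the shell and the picture viewer there is one more tool, called after ">>>" by a JSON object that holds its "name" and its "arguments". carry_out: Moves the arm, as the interface text tells. Its arguments: {"type":"object","properties":{"series":{"type":"array","items":{"type":"array","items":{"type":"array","items":{"type":"number","minimum":-1,"maximum":1}}}}},"required":["series"]}

```bash
mkdir -p pics; cat > h.py <<'E'
import numpy as np, cv2, pickle
from station import arm
def cap(n):
    s=arm.state(); c=arm.capture(n); c['s']=s; return c
def save(c,f): cv2.imwrite('pics/'+f,c['color'][:,:,::-1])
def K(c):
    f=200/np.tan(np.radians(c['vertical_fov'])/2); return np.array([[f,0,c['cx']],[0,f,c['cy']],[0,0,1.]])
def ray(c,uv):
    p=cv2.undistortPoints(np.array(uv,float).reshape(-1,1,2),K(c),np.array(c['dist_coeffs'],float)).reshape(-1,2)
    return np.c_[p,np.ones(len(p))]
def plane(c,uv,z):
    R=np.array(c['R']);t=np.array(c['t']); o=-R.T@t; d=ray(c,uv)@R
    return o+d*((z-o[2])/d[:,2])[:,None]
def cloud(c,uv):
    R=np.array(c['R']);t=np.array(c['t']); uv=np.array(uv,int)
    return (ray(c,uv)*c['range_z'][uv[:,1],uv[:,0]][:,None]-t)@R
E
python3 - <<'E'
from h import *
for n in('top','scene'):
    c=cap(n); save(c,n+'1.png'); pickle.dump(c,open(n+'.pkl','wb'))
s=c['s'];print(s['tool_pos'],s['orientation'],s['clock'],s['opening'],arm.grip_depth)
E
```

```text
[0.14605899 0.63277212 0.23786894] [-1.79904479e+02  7.62510130e-03  1.67009155e+02] 0.05 1.0057290861789756 0.0187
```

View pics/top1.png

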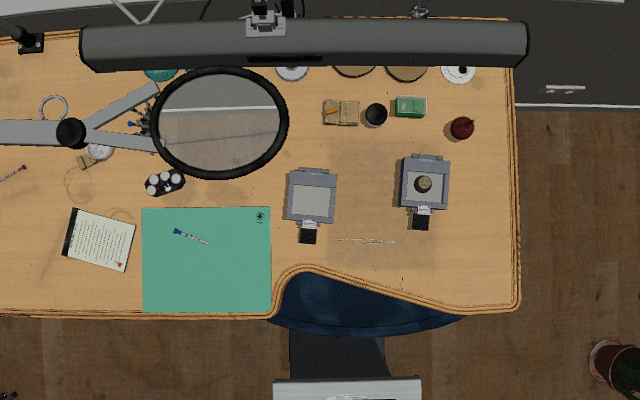

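View pics/scene1.png

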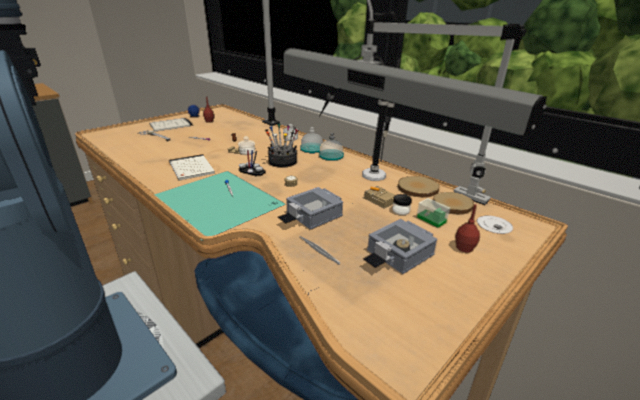

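The top view shows the disc in the right box, at about (424,184), with its black tab at (420,222). The left box, at (311,197), looks empty. Next I'll measure both boxes.

```bash
python3 - <<'E'
from h import *
c=pickle.load(open('top.pkl','rb'))
g=c['color'].max(2)
for nm,(x0,x1,y0,y1) in dict(A=(400,440,205,235),B=(290,330,222,248)).items():
    m=np.zeros_like(g);m[y0:y1,x0:x1]=(g[y0:y1,x0:x1]<60)
    n,l,st,ce=cv2.connectedComponentsWithStats(m); i=1+st[1:,4].argmax()
    uv=np.argwhere(l==i)[:,::-1]; r=cv2.minAreaRect(uv.astype(np.float32))
    print(nm,'tab px',ce[i],st[i],r,'world',plane(c,[ce[i]],.024),'depth z',np.median(cloud(c,uv)[:,2]))
    print(plane(c,cv2.boxPoints(r),.024).round(4))
# box points by depth height 0.03..0.06
for nm,(x0,x1,y0,y1) in dict(A=(385,465,140,235),B=(275,345,155,245)).items():
    uv=np.array([(u,v) for v in range(y0,y1) for u in range(x0,x1)]);P=cloud(c,uv)
    q=P[(P[:,2]>.032)&(P[:,2]<.06)]; r=cv2.minAreaRect(q[:,:2].astype(np.float32)*1000);print(nm,len(q),r,np.median(q[:,2]),cv2.boxPoints(r).round())
# disc
hsv=cv2.cvtColor(c['color'],cv2.COLOR_RGB2HSV)
print(plane(c,[[424,184]],.03),-np.array(c['R']).T@c['t'],c['R'])
for p in [(424,184),(311,195)]: print(c['color'][p[1],p[0]])
im=cv2.resize(c['color'][140:260,270:470],None,fx=4,fy=4,interpolation=2);cv2.imwrite('pics/crop.png',im[:,:,::-1])
E
```

```text
A tab px [419.97590361 221.74297189] [412 213  17  18 249] ((420.1524353027344, 221.6280517578125), (15.902141571044922, 16.233436584472656), 6.34019136428833) world [[ 0.48374024 -0.15707371  0.024     ]] depth z 0.025713585045475783
[[ 0.4695 -0.1387  0.024 ]
 [ 0.5028 -0.1432  0.024 ]
 [ 0.4985 -0.1763  0.024 ]
 [ 0.4651 -0.1717  0.024 ]]
B tab px [307.61440678 235.75      ] [300 228  17  16 236] ((307.55865478515625, 235.79656982421875), (15.861687660217285, 14.782095909118652), 4.763641834259033) world [[0.45969858 0.0759286  0.024     ]] depth z 0.025354414460259246
[[0.4461 0.0938 0.024 ]
 [0.4764 0.0907 0.024 ]
 [0.4731 0.0583 0.024 ]
 [0.4428 0.0614 0.024 ]]
A 2537 ((560.024169921875, -165.39401245117188), (96.37389373779297, 124.14521789550781), 84.04837799072266) 0.0443659852284588 [[ 493. -207.]
 [ 617. -220.]
 [ 627. -124.]
 [ 503. -111.]]
B 2557 ((536.5547485351562, 68.49105834960938), (95.99569702148438, 123.8616943359375), 83.94129180908203) 0.044396539706983616 [[470.  27.]
 [593.  14.]
 [603. 110.]
 [480. 123.]]
[[ 0.5614544 -0.1663253  0.03     ]] [0.48810368 0.04664909 1.04299731] [[-0.019759   -0.99980085  0.00280068]
 [-0.99934148  0.0196645  -0.0304944 ]
 [ 0.03043325 -0.00340137 -0.99953101]]
[109  96  73]
[148 149 143]
```

View pics/crop.png

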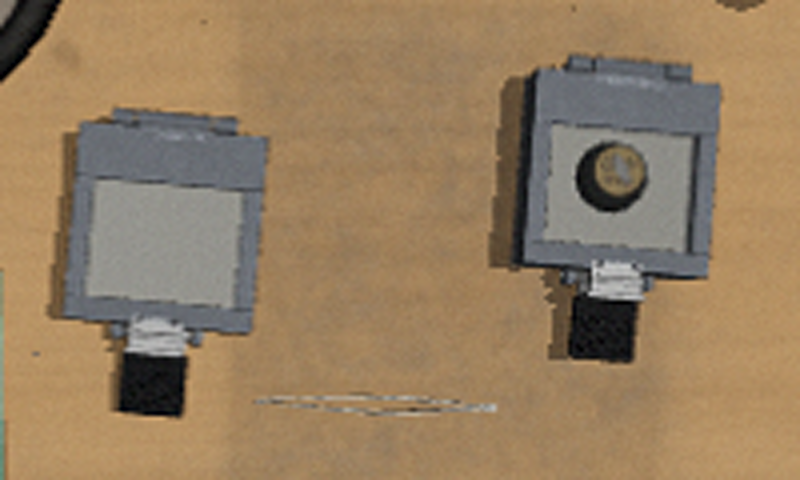

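The crop confirms it: the movement on its black cushion is in the right box (A), and box B is empty. From the tab and rim positions I get box A's origin at about (0.564, -0.166) with a yaw of -6°. Before setting out I'll check the lamp heights along the path.

```bash
cat >> h.py <<'E'
from scipy.spatial.transform import Rotation as Ro
O=np.array([.5645,-.1657,0]); YAW=-6
def box(p): return Ro.from_euler('z',YAW,degrees=True).apply(p)+O
def orient(tilt):  # tool y along box y, x to the robot; fingers lean forward by tilt
    s,c=np.sin(np.radians(tilt)),np.cos(np.radians(tilt))
    M=np.array([[-c,0,s],[0,1,0],[-s,0,-c]]).T.T
    return Ro.from_euler('z',YAW,degrees=True)*Ro.from_matrix(M)
def plan(targets):
    "targets: list of (box-frame xyz m, tilt deg); prints rows' numbers from the present pose"
    s=arm.state(); R=Ro.from_euler('xyz',s['orientation'],degrees=True)
    print('now',np.round(s['tool_pos'],4),np.round(s['orientation'],1),'box',np.round(Ro.from_euler('z',-YAW,degrees=True).apply(s['tool_pos']-O)*1000,1),'F',np.round(s['wrist_force'],1),'t',s['clock'],'q',np.round(s['joints']))
    for p,t in targets:
        d=R.inv().apply(box(np.array(p))-s['tool_pos'])/.1
        w=(R.inv()*orient(t)).as_rotvec(degrees=True)/60
        print(p,t,np.round(np.r_[d,w],3))
E
python3 - <<'E'
from h import *
c=pickle.load(open('top.pkl','rb'))
uv=np.array([(u,v) for v in range(0,260,2) for u in range(0,540,2)]);uv=uv[c['range_z'][uv[:,1],uv[:,0]]>0];P=cloud(c,uv)
for z0,z1 in((.08,.15),(.15,.25),(.25,.4),(.4,.9)):
    q=P[(P[:,2]>z0)&(P[:,2]<z1)]
    for y0 in np.arange(-.4,.8,.15):
        k=q[(q[:,1]>y0)&(q[:,1]<y0+.15)]
        if len(k): print(z0,z1,'y',round(y0,2),'xmin',k[:,0].min().round(3),len(k))
M=orient(20).as_matrix();print(M.round(2),np.linalg.det(M))
plan([((-.080,0,.12),20)])
E
```

```text
0.08 0.15 y -0.4 xmin 0.678 21
0.08 0.15 y -0.25 xmin 0.674 65
0.08 0.15 y -0.1 xmin 0.935 1
0.08 0.15 y 0.05 xmin 0.936 6
0.08 0.15 y 0.2 xmin 0.935 74
0.08 0.15 y 0.35 xmin 0.665 154
0.08 0.15 y 0.5 xmin 0.934 239
0.08 0.15 y 0.65 xmin 0.897 205
0.15 0.25 y -0.4 xmin 0.742 2
0.15 0.25 y -0.25 xmin 0.741 18
0.15 0.25 y 0.05 xmin 0.833 5
0.15 0.25 y 0.65 xmin 0.902 4
0.25 0.4 y -0.4 xmin 0.741 239
0.25 0.4 y -0.25 xmin 0.74 1098
0.25 0.4 y -0.1 xmin 0.74 1175
0.25 0.4 y 0.05 xmin 0.74 1336
0.25 0.4 y 0.2 xmin 0.74 1139
0.25 0.4 y 0.35 xmin 0.74 491
0.4 0.9 y 0.05 xmin 0.538 2634
0.4 0.9 y 0.2 xmin 0.546 1507
0.4 0.9 y 0.35 xmin 0.581 391
[[-0.93  0.1   0.34]
 [ 0.1   0.99 -0.04]
 [-0.34  0.   -0.94]] 1.0000000000000004
now [0.146  0.6328 0.238 ] [-179.9    0.   167. ] box [-499.6  750.4  238. ] F [ 0.2 -0.7 -0.5] t 0.1 q [-81.  31.  -0.  88.   0.  61.  -4.]
(-0.08, 0, 0.12) 20 [-5.078 -6.936  1.191 -0.022 -0.333 -0.115]
```

>>> {"name": "carry_out", "arguments": {"series": [[[-0.3,-0.25,0,0,0,0,0],[-0.6,-0.5,0,0,0,0,0],[-0.95,-0.76,0,0,0,0,0],[-0.95,-0.76,0,0,0,0,0]]]}}

```text
clock: 0.43
tool_pos: [0.2288, 0.5312, 0.2383]
orientation: [-179.8, 0.3, 166.5]
wrist_force: [1.1, 0.4, 0.2]
opening: 0.721
finger_force: 0.0
```

>>> {"name": "carry_out", "arguments": {"series": [[[-0.3,-0.25,0,0,0,0,0],[-0.6,-0.5,0,0,0,0,0],[-0.95,-0.76,0,0,0,0,0],[-0.95,-0.76,0,0,0,0,0]]]}}

```text
clock: 0.77
tool_pos: [0.3032, 0.4355, 0.2385]
orientation: [-179.8, 0.2, 166.4]
wrist_force: [0.2, -0.7, 0.3]
opening: 0.421
finger_force: 0.0
```

>>> {"name": "carry_out", "arguments": {"series": [[[-0.2,-0.3,0,0,0,0,0],[-0.4,-0.6,0,0,0,0,0],[-0.6,-0.9,0,0,0,0,0],[-0.6,-0.9,0,0,0,0,0]]]}}

```text
clock: 1.1
tool_pos: [0.3381, 0.3345, 0.2384]
orientation: [-179.8, 0.1, 166.5]
wrist_force: [0.1, -0.0, 0.5]
opening: 0.118
finger_force: 0.0
```

>>> {"name": "carry_out", "arguments": {"series": [[[-0.2,-0.3,0,0,0,0,0],[-0.4,-0.6,0,0,0,0,0],[-0.6,-0.9,0,0,0,0,0],[-0.6,-0.9,0,0,0,0,0]]]}}

```text
clock: 1.43
tool_pos: [0.3757, 0.2339, 0.2386]
orientation: [-179.8, 0.0, 166.5]
wrist_force: [0.1, 0.1, 0.1]
opening: 0.008
finger_force: 0.0
```

```bash
python3 - <<'E'
from h import *
plan([((-.080,0,.12),20)])
E
```

```text
now [0.3757 0.2339 0.2386] [-179.8    0.   166.5] box [-229.6  377.6  238.6] F [0.1 0.1 0.1] t 1.4333 q [-46.  10.   9. 118.  -2.  51.  41.]
(-0.08, 0, 0.12) 20 [-1.974 -3.545  1.198 -0.025 -0.332 -0.123]
```

>>> {"name": "carry_out", "arguments": {"series": [[[-0.2,-0.3,0,0,0,0,0],[-0.35,-0.6,0,0,0,0,0],[-0.5,-0.9,0,0,0,0,0],[-0.5,-0.9,0,0,0,0,0]]]}}

```text
clock: 1.77
tool_pos: [0.4031, 0.1356, 0.2387]
orientation: [-179.9, 0.0, 166.5]
wrist_force: [0.6, -0.4, -0.2]
opening: 0.008
finger_force: 0.0
```

>>> {"name": "carry_out", "arguments": {"series": [[[-0.2,-0.3,0,0,0,0,0],[-0.35,-0.6,0,0,0,0,0],[-0.5,-0.9,0,0,0,0,0],[-0.5,-0.9,0,0,0,0,0]]]}}

```text
clock: 2.1
tool_pos: [0.4317, 0.037, 0.2389]
orientation: [-179.9, 0.1, 166.6]
wrist_force: [0.9, 0.4, 0.7]
opening: 0.004
finger_force: 0.0
```

>>> {"name": "carry_out", "arguments": {"series": [[[-0.2,-0.3,0,0,0,0,0],[-0.35,-0.6,0,0,0,0,0],[-0.5,-0.9,0,0,0,0,0],[-0.5,-0.9,0,0,0,0,0]]]}}

```text
clock: 2.43
tool_pos: [0.4602, -0.0619, 0.2391]
orientation: [-179.9, 0.1, 166.6]
wrist_force: [-0.4, -1.2, 0.6]
opening: 0.006
finger_force: 0.0
```

```bash
python3 - <<'E'
from h import *
plan([((-.10,0,.15),20)])
E
```

```text
now [ 0.4602 -0.0619  0.2391] [-1.799e+02  1.000e-01  1.666e+02] box [-114.5   92.3  239.1] F [-0.4 -1.2  0.6] t 2.4333 q [-18.  13.  23. 116.  -6.  52.  85.]
(-0.1, 0, 0.15) 20 [-0.262 -0.895  0.894 -0.024 -0.331 -0.122]
```

>>> {"name": "carry_out", "arguments": {"series": [[[-0.1,-0.3,0.3,0,-0.1,-0.04,0],[-0.2,-0.6,0.6,-0.01,-0.2,-0.08,0],[-0.26,-0.9,0.89,-0.02,-0.33,-0.12,0],[-0.26,-0.9,0.89,-0.02,-0.33,-0.12,0],[-0.26,-0.9,0.89,-0.02,-0.33,-0.12,0],[-0.26,-0.9,0.89,-0.02,-0.33,-0.12,0]]]}}

```text
clock: 2.93
tool_pos: [0.4619, -0.1507, 0.1481]
orientation: [180.0, 19.6, 174.0]
wrist_force: [-0.5, -0.4, 0.0]
opening: 0.0
finger_force: 0.0
```

```bash
python3 - <<'E'
from h import *
plan([((-.080,0,.045),20),((-.080,0,.022),20)])
c=cap('wrist');save(c,'w1.png');pickle.dump(c,open('w.pkl','wb'))
E
```

```text
now [ 0.4619 -0.1507  0.1481] [180.   19.6 174. ] box [-103.6    4.2  148.1] F [-0.5 -0.4  0. ] t 2.9333 q [  6.  16.  10. 132. -25.  14. 122.]
(-0.08, 0, 0.045) 20 [ 1.24e-01 -4.30e-02  1.05e+00  1.00e-03 -6.00e-03  0.00e+00]
(-0.08, 0, 0.022) 20 [ 2.010e-01 -4.300e-02  1.267e+00  1.000e-03 -6.000e-03  0.000e+00]
```

View pics/w1.png

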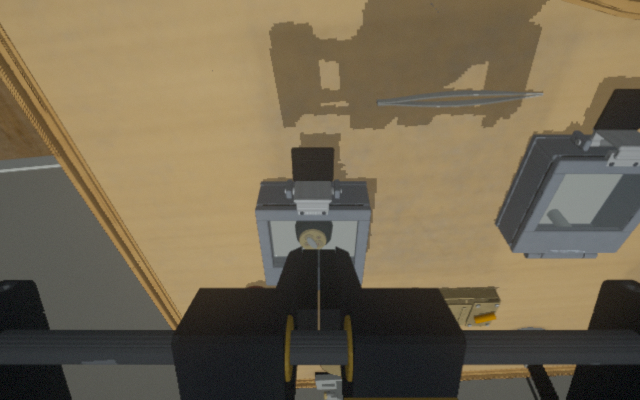

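The wrist view shows the movement in the box below me. Its black tab is at about (313,163), and box B is off to the right. I'll check the tab against the top-view estimate.

```bash
python3 - <<'E'
from h import *
c=pickle.load(open('w.pkl','rb'));s=c['s']
T=np.eye(4);T[:3,:3]=Ro.from_euler('xyz',s['orientation'],degrees=True).as_matrix();T[:3,3]=s['tool_pos']
W=T@np.array(c['T_tool_cam']);c['R']=W[:3,:3].T;c['t']=-W[:3,:3].T@W[:3,3]
g=c['color'].max(2);m=np.zeros_like(g);m[140:185,285:340]=g[140:185,285:340]<60
n,l,st,ce=cv2.connectedComponentsWithStats(m);i=1+st[1:,4].argmax();print(st[i])
p=plane(c,[ce[i],[293,149],[333,149]],.024);print(p,'box',Ro.from_euler('z',6,degrees=True).apply(p-O))
plan([((-.082,0,.06),14),((-.082,0,.035),14)])
E
```

```text
[ 292  148   42   34 1320]
[[ 0.48400958 -0.15705286  0.024     ]
 [ 0.46873024 -0.17062971  0.024     ]
 [ 0.47192893 -0.13960447  0.024     ]] box [[-0.08095336  0.00018623  0.024     ]
 [-0.09472983 -0.01491337  0.024     ]
 [-0.09479168  0.01627627  0.024     ]]
now [ 0.4636 -0.1497  0.1491] [180.   19.7 174.1] box [-102.1    5.3  149.1] F [1.4 0.4 0.2] t 2.9833 q [  6.  16.  10. 132. -24.  14. 122.]
(-0.082, 0, 0.06) 14 [ 0.112 -0.055  0.906  0.001  0.095  0.002]
(-0.082, 0, 0.035) 14 [ 1.960e-01 -5.500e-02  1.142e+00  1.000e-03  9.500e-02  2.000e-03]
```

>>> {"name": "carry_out", "arguments": {"series": [[[0.04,-0.02,0.3,0,0.05,0,0],[0.08,-0.04,0.6,0,0.09,0,0],[0.11,-0.05,0.9,0,0.095,0,0],[0.11,-0.05,0.9,0,0.095,0,0],[0.11,-0.05,0.9,0,0.095,0,0],[0.11,-0.05,0.9,0,0.095,0,0]]]}}

```text
clock: 3.48
tool_pos: [0.4848, -0.1565, 0.0627]
orientation: [-179.9, 14.2, 174.4]
wrist_force: [0.1, -0.4, 0.6]
opening: 0.002
finger_force: 0.0
```

```bash
python3 - <<'E'
from h import *
plan([((-.083,0,.03),14),((-.083,0,.024),14),((-.083,0,.019),14)])
E
```

```text
now [ 0.4848 -0.1565  0.0627] [-179.9   14.2  174.4] box [-80.2   0.8  62.7] F [ 0.1 -0.4  0.6] t 3.4833 q [  8.  30.   8. 127. -31.  11. 128.]
(-0.083, 0, 0.03) 14 [ 0.108 -0.008  0.31   0.     0.004  0.006]
(-0.083, 0, 0.024) 14 [ 0.123 -0.007  0.368  0.     0.004  0.006]
(-0.083, 0, 0.019) 14 [ 0.135 -0.007  0.417  0.     0.004  0.006]
```

Joint 6 is close to its lower limit, so I'll take some of the tilt off before going lower.

>>> {"name": "carry_out", "arguments": {"series": [[[0.06,-0.01,0.05,0,0.05,0,0],[0.06,-0.01,0.1,0,0.1,0,0],[0.06,-0.01,0.1,0,0.1,0,0],[0.06,-0.01,0.1,0,0.1,0,0]]]}}

```text
clock: 3.82
tool_pos: [0.4819, -0.1577, 0.052]
orientation: [-179.9, 8.4, 174.4]
wrist_force: [0.3, -0.1, -0.6]
opening: 0.007
finger_force: 0.0
```

```bash
python3 - <<'E'
from h import *
print(arm.state()['joints'])
plan([((-.084,0,.03),8),((-.084,0,.025),8),((-.084,0,.019),8)])
E
```

```text
[  1.73163543  32.46195012  14.75059348 123.32852565 -28.68364033
  18.82466482 124.76826511]
now [ 0.4819 -0.1577  0.052 ] [-179.9    8.4  174.4] box [-82.9  -0.6  52. ] F [ 0.3 -0.1 -0.6] t 3.8167 q [  2.  32.  15. 123. -29.  19. 125.]
(-0.084, 0, 0.03) 8 [ 0.043  0.007  0.216 -0.001  0.007  0.006]
(-0.084, 0, 0.025) 8 [ 0.05   0.007  0.266 -0.001  0.007  0.006]
(-0.084, 0, 0.019) 8 [ 0.059  0.007  0.325 -0.001  0.007  0.006]
```

>>> {"name": "carry_out", "arguments": {"series": [[[0.04,0.01,0.15,0,0,0,0],[0.05,0.01,0.22,0,0,0,0],[0.05,0.01,0.27,0,0,0,0],[0.06,0.01,0.29,0,0,0,0],[0.06,0.01,0.31,0,0,0,0],[0.06,0.01,0.33,0,0,0,0],[0.06,0.01,0.33,0,0,0,0]]]}}

```text
clock: 4.4
tool_pos: [0.4789, -0.1568, 0.0167]
orientation: [-180.0, 8.1, 174.3]
wrist_force: [-2.4, 1.3, 4.0]
opening: 0.002
finger_force: 2.0
```

```bash
python3 - <<'E'
from h import *
plan([((-.084,0,.016),8)])
c=cap('top');uv=np.array([(u,v) for v in range(140,235) for u in range(385,465)]);P=cloud(c,uv);q=P[(abs(P[:,1]+.166)<.06)&(P[:,0]>.55)&(P[:,0]<.62)];print(np.percentile(q[:,2],[50,90,99]))
E
```

```text
now [ 0.4789 -0.1568  0.0167] [-180.     8.1  174.3] box [-86.1  -0.1  16.7] F [-2.4  1.3  4. ] t 4.4 q [  5.  36.  11. 123. -31.  14. 127.]
(-0.084, 0, 0.016) 8 [-0.02   0.001  0.01   0.     0.002  0.005]
[0.05855614 0.07522564 0.08146552]
```

>>> {"name": "carry_out", "arguments": {"series": [[[0.1,0,-0.15,0,0,0,0],[0.15,0,-0.4,0,0,0,0],[0.15,0,-0.66,0,0,0,0],[0.15,0,-0.66,0,0,0,0],[0.15,0,-0.66,0,0,0,0]]]}}

```text
clock: 4.87
tool_pos: [0.4564, -0.1548, 0.0811]
orientation: [-179.9, 8.3, 174.3]
wrist_force: [0.4, 0.2, 0.5]
opening: 0.001
finger_force: 0.0
```

```bash
cat >> h.py <<'E'
def lid():
    c=cap('top');uv=np.array([(u,v) for v in range(100,235,1) for u in range(385,475)]);P=Ro.from_euler('z',-YAW,degrees=True).apply(cloud(c,uv)-O)
    q=P[(abs(P[:,1])<.05)&(P[:,2]>.05)&(P[:,2]<.16)&(P[:,0]>-.06)&(P[:,0]<.1)]
    for x in np.arange(-.06,.1,.01):
        k=q[(q[:,0]>=x)&(q[:,0]<x+.01)]
        if len(k): print(round(x,2),len(k),np.percentile(k[:,2],[10,50,95]).round(3))
    return c
E
python3 - <<'E'
from h import *
print(arm.state()['joints'].round(1))
plan([((-.075,0,.078),15),((-.045,0,.08),20)])
c=lid();cv2.imwrite('pics/t2.png',cv2.resize(c['color'][120:260,360:500],None,fx=4,fy=4)[:,:,::-1])
E
```

```text
[ -0.7  27.5  18.  126.5 -27.2  20.9 124. ]
now [ 0.4564 -0.1548  0.0811] [-179.9    8.3  174.3] box [-108.7   -0.5   81.1] F [0.4 0.2 0.5] t 4.8667 q [ -1.  28.  18. 127. -27.  21. 124.]
(-0.075, 0, 0.078) 15 [-0.329  0.004  0.08  -0.001 -0.111  0.005]
(-0.045, 0, 0.08) 20 [-0.628  0.002  0.103 -0.001 -0.194  0.005]
-0.06 20 [0.05  0.051 0.054]
-0.05 33 [0.095 0.097 0.101]
-0.04 239 [0.091 0.093 0.097]
-0.03 234 [0.085 0.088 0.092]
-0.02 238 [0.079 0.082 0.086]
-0.01 227 [0.073 0.076 0.08 ]
0.0 230 [0.067 0.071 0.074]
0.01 218 [0.062 0.065 0.069]
0.02 224 [0.058 0.06  0.063]
0.03 214 [0.052 0.055 0.059]
0.04 102 [0.05  0.052 0.055]
```

View pics/t2.png

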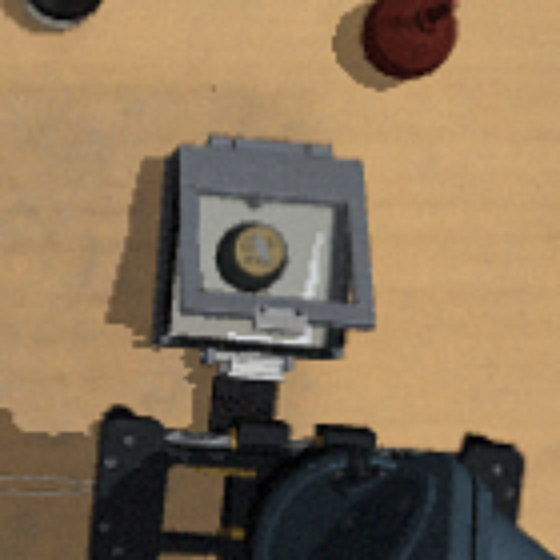

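The lid has sprung up with its edge at about (-42, 97) mm in the box frame, and the movement hasn't shifted. Now I'll move in under the lid's edge.

>>> {"name": "carry_out", "arguments": {"series": [[[-0.1,0,0.03,0,-0.05,0,0],[-0.2,0,0.06,0,-0.11,0,0],[-0.33,0,0.08,0,-0.13,0,0],[-0.33,0,0.08,0,-0.13,0,0],[-0.33,0,0.08,0,-0.13,0,0]]]}}

```text
clock: 5.33
tool_pos: [0.4884, -0.1579, 0.0757]
orientation: [-179.9, 15.8, 174.3]
wrist_force: [0.4, 0.1, -0.4]
opening: 0.002
finger_force: 0.0
```

```bash
python3 - <<'E'
from h import *
print(arm.state()['joints'].round(1))
plan([((x/1000,0,z/1000),18) for x,z in((-55,78),(-44,80),(-27,101),(0,120),(21,128),(43,131),(54,131))])
E
```

```text
[  6.4  28.    9.5 127.6 -37.1  11.2 134.1]
now [ 0.4884 -0.1579  0.0757] [-179.9   15.8  174.3] box [-76.5  -0.2  75.7] F [ 0.4  0.1 -0.4] t 5.3333 q [  6.  28.  10. 128. -37.  11. 134.]
(-0.055, 0, 0.078) 18 [-0.213  0.001  0.037  0.    -0.036  0.004]
(-0.044, 0, 0.08) 18 [-0.325  0.001  0.048  0.    -0.036  0.004]
(-0.027, 0, 0.101) 18 [-0.545 -0.    -0.108  0.    -0.036  0.004]
(0.0, 0, 0.12) 18 [-0.857 -0.001 -0.217  0.    -0.036  0.004]
(0.021, 0, 0.128) 18 [-1.081 -0.002 -0.237  0.    -0.036  0.004]
(0.043, 0, 0.131) 18 [-1.301 -0.003 -0.205  0.    -0.036  0.004]
(0.054, 0, 0.131) 18 [-1.407 -0.004 -0.175  0.    -0.036  0.004]
```

>>> {"name": "carry_out", "arguments": {"series": [[[-0.1,0,0.02,0,0,0,0],[-0.2,0,0.03,0,0,0,0],[-0.28,0,0.03,0,0,0,0],[-0.34,0,0.02,0,0,0,0],[-0.42,0,-0.03,0,0,0,0],[-0.48,0,-0.07,0,0,0,0],[-0.55,0,-0.11,0,0,0,0],[-0.63,0,-0.15,0,0,0,0],[-0.71,0,-0.18,0,0,0,0],[-0.79,0,-0.2,0,0,0,0],[-0.86,0,-0.22,0,0,0,0],[-0.86,0,-0.22,0,0,0,0]]]}}

```text
clock: 6.33
tool_pos: [0.5672, -0.1656, 0.1226]
orientation: [-179.9, 16.1, 174.3]
wrist_force: [-0.4, 0.6, 1.1]
opening: -0.0
finger_force: 0.1
```

```bash
python3 - <<'E'
from h import *
print(arm.state()['joints'].round(1))
plan([((x/1000,0,z/1000),16) for x,z in((0,120),(21,128),(43,131),(54,131))])
c=lid();cv2.imwrite('pics/t3.png',cv2.resize(c['color'][100:240,360:500],None,fx=4,fy=4)[:,:,::-1])
save(cap('scene'),'s3.png')
E
```

```text
[ -3.3  28.9  20.6 116.7 -31.8  22.9 125.9]
now [ 0.5672 -0.1656  0.1226] [-179.9   16.1  174.3] box [  2.7   0.4 122.6] F [-0.4  0.6  1.1] t 6.3333 q [ -3.  29.  21. 117. -32.  23. 126.]
(0.0, 0, 0.12) 16 [ 0.033 -0.004  0.017 -0.     0.001  0.005]
(0.021, 0, 0.128) 16 [-0.191 -0.005 -0.001 -0.     0.001  0.005]
(0.043, 0, 0.131) 16 [-0.411 -0.006  0.031 -0.     0.001  0.005]
(0.054, 0, 0.131) 16 [-0.516 -0.007  0.061 -0.     0.001  0.005]
-0.06 14 [0.051 0.052 0.054]
0.01 60 [0.128 0.135 0.139]
0.02 108 [0.103 0.109 0.122]
0.03 174 [0.079 0.09  0.1  ]
0.04 166 [0.059 0.069 0.077]
0.05 38 [0.051 0.054 0.058]
```

View pics/s3.png

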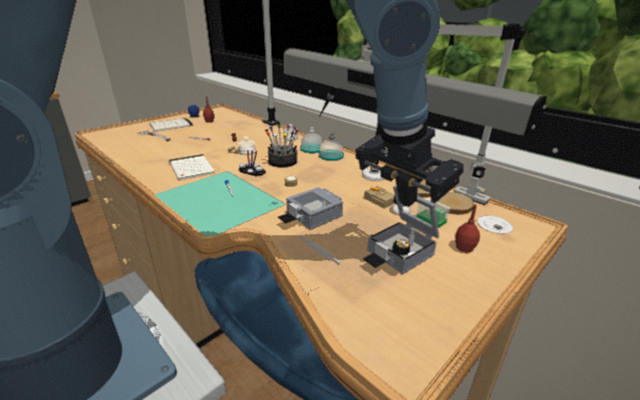

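The lid is at roughly 65°, resting against the fingers near (405,205) in the scene view. I'll keep pushing it past upright.

>>> {"name": "carry_out", "arguments": {"series": [[[-0.08,0,0,0,0,0,0],[-0.15,0,0,0,0,0,0],[-0.22,0,0,0,0,0,0],[-0.29,0,0.01,0,0,0,0],[-0.36,0,0.02,0,0,0,0],[-0.42,0,0.03,0,0,0,0],[-0.47,0,0.05,0,0,0,0],[-0.52,0,0.06,0,0,0,0],[-0.52,0,0.06,0,0,0,0],[-0.52,0,0.06,0,0,0,0]]]}}

```text
clock: 7.27
tool_pos: [0.6164, -0.1705, 0.1297]
orientation: [-179.9, 15.9, 174.3]
wrist_force: [-0.3, 0.3, -0.5]
opening: 0.003
finger_force: 0.0
```

```bash
python3 - <<'E'
from h import *
plan([((0,0,.15),14),((-.06,0,.18),10)])
lid()
E
```

```text
now [ 0.6164 -0.1705  0.1297] [-179.9   15.9  174.3] box [ 52.2   0.7 129.7] F [-0.3  0.3 -0.5] t 7.2667 q [ -5.  32.  22. 109. -31.  27. 123.]
(0, 0, 0.15) 14 [ 0.446 -0.005 -0.338  0.     0.032  0.005]
(-0.06, 0, 0.18) 10 [ 0.941 -0.002 -0.791  0.     0.099  0.005]
-0.06 16 [0.05  0.051 0.052]
0.05 91 [0.052 0.068 0.075]
0.06 43 [0.084 0.144 0.146]
0.07 44 [0.141 0.144 0.151]
```

>>> {"name": "carry_out", "arguments": {"series": [[[0.15,0,-0.1,0,0,0,0],[0.4,0,-0.3,0,0.03,0,0],[0.7,0,-0.55,0,0.06,0,0],[0.94,0,-0.79,0,0.1,0,0],[0.94,0,-0.79,0,0.1,0,0],[0.94,0,-0.79,0,0.1,0,0],[0.94,0,-0.79,0,0.1,0,0],[0.94,0,-0.79,0,0.1,0,0]]]}}

```text
clock: 7.98
tool_pos: [0.5054, -0.159, 0.1796]
orientation: [-179.9, 9.9, 174.3]
wrist_force: [-0.3, 0.2, -0.5]
opening: 0.008
finger_force: 0.0
```

```bash
python3 - <<'E'
from h import *
plan([])
lid();c=cap('top');cv2.imwrite('pics/t4.png',cv2.resize(c['color'][90:260,270:470],None,fx=3.5,fy=3.5)[:,:,::-1])
E
```

```text
now [ 0.5054 -0.159   0.1796] [-179.9    9.9  174.3] box [-59.5   0.4 179.6] F [-0.3  0.2 -0.5] t 7.9833 q [-12.  21.  31. 119. -22.  35. 117.]
-0.06 13 [0.051 0.051 0.054]
0.02 3 [0.051 0.052 0.052]
0.03 2 [0.051 0.051 0.052]
0.04 4 [0.052 0.052 0.052]
0.05 361 [0.056 0.072 0.091]
0.06 535 [0.093 0.118 0.145]
0.07 111 [0.142 0.145 0.152]
```

View pics/t4.png

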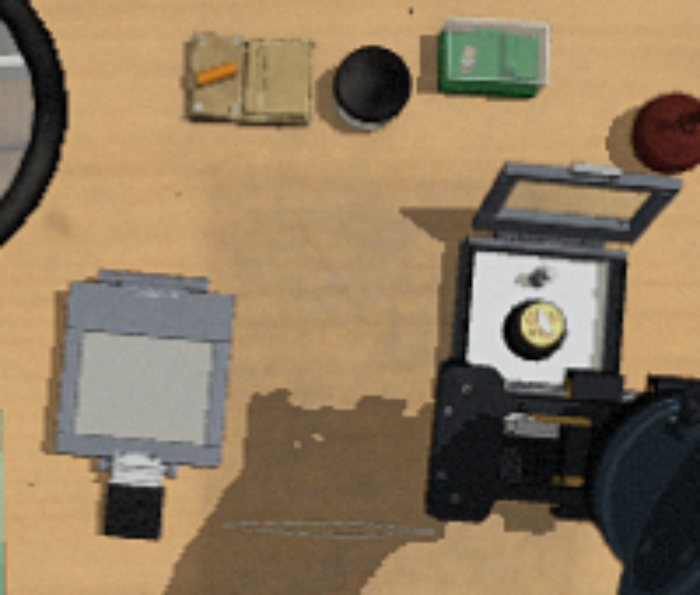

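The lid is open and leaning back with nothing touching it. The movement is on its cushion, box B is still shut, and the arm is clear.

```bash
python3 -c "
from station import arm
print(arm.job_done())"
```

```text
the job is handed in; nothing more can be done
None
```

The job is handed in: the tab on the box with the movement was pressed, its lid sprang up and was pushed back past upright, where it stayed open by itself; the movement stayed on its cushion, the other box stayed shut, and the robot's clock read about 8 s.

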